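# Close the loaded lens tray on its push-push latch

## Task

Two identical lens-inspection units stand on the optics bench with their trays out; a mounted lens lies in one of them. Push that tray straight in all the way to its stop so that the push-push latch catches, then let go and see that it stays in with the lens still in it; a tray that comes back out needs another push. Leave the empty tray standing out.

Things in the scene. Friction and masses are not known exactly. Their poses are not given: they have to be found in the camera images.
- loaded_tray_front (a point): Centre of the outer face of the upright grey front plate (92 wide, 48 high, 8 mm thick; its lower edge 8, its upper 56 mm above the bench) of the tray with the lens. x: level, into the unit, the push direction; y along the plate; z up. Behind it a 60 mm long pocket, then the fixed ivory housing (150 deep, 110 wide, 62 mm high), its face 92 mm behind this point when out.
- loaded_tray (a joint): Travel of that tray, m: 0 out (start), grows as pushed in, firm stop at 0.0835. A spring pushes it out, 1.2 N at 0 to 3 N at the stop. Pushed past 0.079 and let go, it springs back to about 0.072 and stays latched (plate then 12 mm clear of the housing); let go earlier, it comes fully out. Pushing a latched tray to the stop again unlatches it.
- empty_tray (a joint): Travel, m, of the empty tray of the other, identical unit: 0 fully out, where it starts and is to stay. That unit stands to the left or right of the first; each is turned up to 17 degrees from facing straight back towards the robot's side.
- lens: Mounted lens lying flat and loose in the loaded tray's pocket (60 x 76 mm, floor 18 mm above the bench): round black mount, 48 mm diameter, 14 mm high, pale glass face. Origin: centre of its underside, z up. A smaller spare lens on the bench, an objective, a wash bottle and a post holder are not part of the job.
There are look-alikes about, which are no part of the job. What is shaped like the lens but pink or purple is not meant.

How it is judged (in metres and radians):
At the end, for the whole second after the job is handed in: Loaded tray latched and still, travel 68 to 77.5 mm; lens in its pocket: underside's centre 20 to 68 mm behind the plate's outer face, within 30 mm of its middle line, 25 mm below to 5 mm above the plate's centre; empty tray out, travel under 15 mm (value of joint loaded_tray between 0.068 and 0.0775 m and velocity of joint loaded_tray between -0.01 and 0.01 m/s and value of joint empty_tray below 0.015 m and x of lens in the frame of loaded_tray_front between 0.02 and 0.068 m and y of lens in the frame of loaded_tray_front between -0.03 and 0.03 m and z of lens in the frame of loaded_tray_front between -0.025 and 0.005 m); the robot touches nothing.
It fails at once if the empty tray is pushed in by more than 30 mm (value of joint empty_tray above 0.03 m).
It also fails if it takes over 32 s, if anything falls off the work surface, if the arm or the gripper's body presses on something with over 40 N, if the wrist force passes 120 N, or if a joint passes its speed limit or range.

## Robot

A 6-joint arm with a two-finger parallel gripper is mounted at the origin on the work surface. World frame = base frame: x ahead of the robot, y to its left, z up, the work surface at z = 0. Lengths are in mm, angles in rad, forces in N, time in s.
With the tool pointing down it reaches from about 325 to 775 mm from the base axis. Payload 5.5 kg.
Tool frame: the origin (TCP) lies midway between the tips of the shut fingers; the grasp point (between the pads) lies 19 mm behind it; x points along the fingers, z is the direction in which the jaws open and shut, and the axes are right-handed (so a half turn about x gives the same grasp; the last joint's range is limited). The gripper opens to 88 mm and grips with 3 to 60 N. Pads are 20 mm wide; open, the fingers measure 115 mm over their backs; the gripper's body (75 mm by 178 mm) begins 61 mm behind the grasp point.
Start: joints at [1.111, 0.091, 1.231, -0, 1.82, -0.057], TCP at [235.203, 551.993, 222.631] pointing down, gripper open.
Joint ranges: [-2.87, 2.87], [-0.86, 2.18], [0.17, 2.46], [-1.51, 4.65], [0.06, 2.69], [-2.65, 2.65]. Speed limits (rad/s): [2.57, 2.57, 3.01, 3.14, 3.14, 3.14].

## Interface

Orientations are given as a unit quaternion [x, y, z, w].
In Python, from plant import get_state, camera, camera_model, sign_off, look_for, trace, tip_of gives the robot as it stands.
- The arm moves only by the tool servo_tool, never from a script. Its argument "targets" is a list that holds one entry, the list of rows, each a list of 7 numbers: the closure, from 0 (fully open) to 1 (shut), then the shift along the tool's x, y, z in cm, then the turn, a rotation vector about the tool's x, y, z in rad. In form: [[[fingers, dx, dy, dz, rx, ry, rz], ...]]. A call has 1 to 5 rows; each row shifts and turns the pose as measured when the row begins, along the tool's axes as they then stand; what a row does not reach is not made up. A row lasts 1/8 s, in which the tool goes at most 62.5 mm and 10.7 degrees, less where a joint would pass 70% of its speed; a pose out of reach is approached as far as the arm can. A call is refused whole if a number of a shift passes 6.25 or a number of a turn 0.188, either way. A call with a gripper value outside its range is refused whole. The fingers move at their own pace and stop on an object; "squeeze" is the grip in N (left out, the last holds). Time passes only in rows, so rows that do not move let the fingers close. It gives the time, the measured TCP pose, the force and the opening at its end, in the units of the state.
- get_state(): the state, without advancing time (a new reading comes with each control period).
- camera(name): name is "scene" or "top" or "wrist"; returns (picture, depth): 420x560x3 uint8, red, green, blue; 420x560 float32, mm along the optical axis (not along the pixel's ray), 0 where there is no reading.
- camera_model(name): a dict with "fov_y" (degrees; the focal length in pixels is half the picture's height over the tangent of half this angle, whatever the lens; pixels are square), "cx", "cy" (the principal point, pixels), "origin" and "attitude" of the camera in the world. Camera axes: x right, y up, looking along -z (the intrinsics and any distortion apply to the point x, -y, -z); pixel columns grow to the right and rows downward; lengths in mm; the calibration is good to about 2 mm. A picture is of the moment at which its call begins: read the wrist's pose just before it. camera_model takes no time and is no camera call; for the wrist camera it gives the pose at the moment of the call.
- sign_off(): hands the job in, once; it reports no verdict.
Trained networks look in the newest picture that a camera, given by its name, has taken for a name from the list of things; names that differ only in an ending like _2 or _b are one class to them, and where a whole thing is asked for, a point or a joint stands for the part that bears it (a point fixed in the world has none). Each returns a list of dicts, best first, with "conf" (0 to 1); they miss things now and then, are a little off and sometimes report something else, mostly with a low value. They report only what shows in the picture. A call takes as long as a camera call. They do not tell look-alikes from the thing itself.
- look_for(camera, target): "rect" ([centre column, centre row, width, height] in pixels, round what is visible of it).
- trace(camera, target): "mask" (420x560 bool, what is visible of it) and "rect" ([centre column, centre row, width, height] in pixels, round what is visible of it).
- tip_of(camera, target): "position" ([column, row] in pixels: a listed point, or the origin of a listed thing).
The state is a dict: "t": time; "joint_pos": joint angles; "joint_velocities": joint speeds; "joint_torque": joint torques, N m; "ee_pos": TCP position; "eef_rot": TCP orientation; "ft_force": force on the tool from outside, world axes, zero at the start; "torque": the same for the moment, N m; "gripper_width": finger opening in mm.
Only numpy, scipy, OpenCV 4.12 (cv2) and the standard library are available. Lean on these libraries where they do the work, as an engineer would, in place of code of your own. Each camera call takes 0.05 s, during which the arm holds its last target. There are 200 camera calls.

## Working session

There is one attempt and no reset: what is moved stays moved. The work goes in short steps, Python scripts to look and compute and a tool call to move; the robot and the scene stay as the last step left them, time stands still between calls to the robot, and variables do not carry over. Pictures are saved under pics/ and viewed, on a budget of 10 in all, crops included, one or two more only if the job needs it, and the job is handed in when it is done.

Besides the shell and the picture viewer there is one more tool, called after "Request:" in YAML: its name, and indented under it one key for each argument. servo_tool: Moves the arm, as the interface text tells. Its arguments: {"type":"object","properties":{"targets":{"type":"array","items":{"type":"array","items":{"type":"array","items":{"type":"number"}}}},"squeeze":{"type":"number"}},"required":["targets"]}

```bash
mkdir -p pics; ls
cat > h.py <<'E'
import numpy as np, cv2
from plant import *
from scipy.spatial.transform import Rotation as R
def cloud(name,d,m):
    f=210/np.tan(np.radians(m['fov_y'])/2)
    v,u=np.mgrid[0:420,0:560]
    p=np.stack([(u-m['cx'])/f*d,-(v-m['cy'])/f*d,-d],-1)
    a=np.array(m['attitude']); Rm=a if a.shape==(3,3) else R.from_quat(a).as_matrix()
    return p@Rm.T+np.array(m['origin'])
E
python3 - <<'E'
from h import *
for n in ['scene','top']:
    im,d=camera(n); m=camera_model(n); print(n,m)
    np.savez(n,im=im,d=d)
    cv2.imwrite(f'pics/{n}.png',im[...,::-1])
    P=cloud(n,d,m)
    for t in ['loaded_tray_front','lens','loaded_tray','empty_tray']:
        for r in look_for(n,t)[:4]:
            c,w=r['rect'][:2]; print(t,r,P[int(w),int(c)].round())
    print(tip_of(n,'loaded_tray_front'))
print(get_state())
E
```

```text
pics
scene {'fov_y': 47.105199307977244, 'cx': 272.2195029050707, 'cy': 201.94679737853372, 'origin': array([1159.65031883,  178.9540937 ,  841.65693185]), 'attitude': array([0.201705  , 0.26501329, 0.74756757, 0.57465274])}
loaded_tray_front {'rect': [340.2, 210.3, 52.1, 38.7], 'conf': 0.75} [515. 153.  34.]
lens {'rect': [390.6, 234.2, 27.5, 22.6], 'conf': 0.95} [535. 265.  14.]
lens {'rect': [340.7, 213.2, 20.6, 20.9], 'conf': 0.82} [522. 155.  33.]
lens {'rect': [373.4, 187.2, 18.9, 15.2], 'conf': 0.78} [421. 213.  21.]
lens {'rect': [289.7, 202.4, 19.8, 20.5], 'conf': 0.68} [507.  40.  15.]
loaded_tray {'rect': [340.6, 207.6, 50.5, 40.2], 'conf': 0.71} [508. 152.  35.]
loaded_tray {'rect': [340.2, 214.9, 19.8, 17.3], 'conf': 0.53} [523. 155.  31.]
empty_tray {'rect': [186.4, 203.5, 49.5, 45.8], 'conf': 0.56} [ 570. -177.   19.]
[{'position': [342.1, 203.0], 'conf': 0.79}]
top {'fov_y': 44.31859123716999, 'cx': 277.6362410452453, 'cy': 208.4699152542072, 'origin': array([ 431.20676599,  -17.95514311, 1109.38619339]), 'attitude': array([ 0.04847558, -0.04215819, -0.70163873,  0.70
[... 675 characters left out ...]
}]
{'t': 0.6, 'joint_pos': array([ 1.11128527e+00,  9.10511842e-02,  1.23067818e+00,  1.48078471e-05,
        1.81976840e+00, -5.67076028e-02]), 'joint_velocities': array([-6.38523201e-04, -4.68196892e-05, -1.27739361e-03,  4.94265662e-04,
        4.75749540e-04, -7.88738520e-04]), 'joint_torque': array([-1.04211981e-04, -4.45884633e+01, -4.06274772e+01,  6.98781945e-02,
        1.94218091e-02,  3.76714502e-05]), 'ee_pos': array([235.21320991, 552.00439069, 222.6727889 ]), 'eef_rot': array([-0.38985192,  0.58988788,  0.38989445,  0.58994075]), 'ft_force': array([0.94828209, 0.20210604, 0.17245463]), 'torque': array([ 0.03716445,  0.02695867, -0.03556808]), 'gripper_width': 87.89423765100581}
```

Run:
```python
from h import *
a=np.load('top.npz')['im'];b=a[130:340,100:420]
cv2.imwrite('pics/top2.png',cv2.resize(b,None,fx=2.5,fy=2.5,interpolation=cv2.INTER_CUBIC)[...,::-1])
```

```text
(no output)
```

View pics/top2.png

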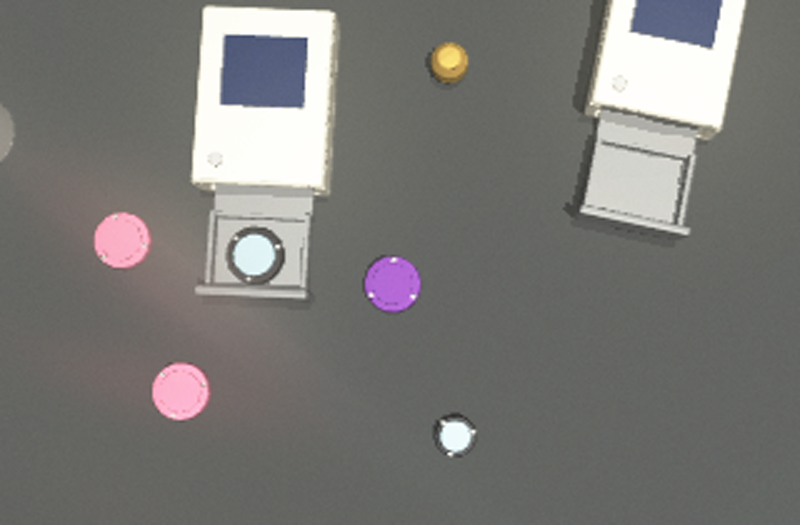

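View pics/scene.png

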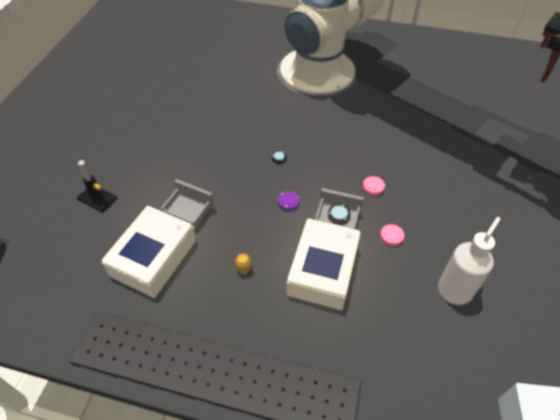

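Run:
```python
from h import *
for n in ['top','scene']:
    z=np.load(n+'.npz'); P=cloud(n,z['d'],camera_model(n)); im=z['im'].astype(int)
    x,y,h=P[...,0],P[...,1],P[...,2]
    ivory=(h>57)&(h<68)&(x>520)&(x<740)&(y>50)&(y<260)
    r=cv2.minAreaRect(P[ivory][:,:2].astype(np.float32)); print(n,'housing',r,np.median(h[ivory]))
    print(cv2.boxPoints(r).round())
    pl=(h>48)&(h<60)&(x>430)&(x<520)&(y>90)&(y<220)
    q=P[pl]; print('plate',len(q),q.mean(0),cv2.minAreaRect(q[:,:2].astype(np.float32)))
    le=(h>28)&(h<36)&(x>490)&(x<550)&(y>125)&(y<190); print('lens',P[le].mean(0),le.sum())
    f=(np.abs(h)<3)&(x>350)&(x<480);print('bench z',np.median(h[(np.abs(h)<10)&(x>300)&(x<450)&(y>0)&(y<100)]))
```

```text
top housing ((649.7560424804688, 144.88616943359375), (110.35310363769531, 150.10592651367188), 88.091552734375) 62.691321477454494
[[573.  92.]
 [723.  87.]
 [727. 198.]
 [577. 203.]]
plate 181 [486.99959272 150.26033615  55.63033776] ((487.1655578613281, 150.07154846191406), (90.52093505859375, 8.183703422546387), 88.07359313964844)
lens [519.78387424 155.33685448  32.65301359] 402
bench z 0.13507544939284344
scene housing ((648.9366455078125, 145.05978393554688), (109.97498321533203, 152.97186279296875), 88.21576690673828) 62.81847870955704
[[571.  92.]
 [724.  88.]
 [727. 198.]
 [574. 202.]]
plate 224 [488.44709746 150.78693439  54.37701337] ((486.7649230957031, 150.41111755371094), (91.51188659667969, 12.82432746887207), 87.04476928710938)
lens [518.58525638 155.55021553  32.80396665] 401
bench z 0.8226333825375036
```

```bash
cat >> h.py <<'E'
def plan(p):
    s=get_state(); Q=R.from_quat(s['eef_rot']); Rm=Q.as_matrix()
    zt=np.array([.033,.9995,0]); zt*=np.sign(zt@Rm[:,2]); xt=np.array([0,0,-1.]); yt=np.cross(zt,xt)
    T=R.from_matrix(np.c_[xt,yt/np.linalg.norm(yt),zt])
    print('t',s['t'],'p',s['ee_pos'].round(1),'F',s['ft_force'].round(1),'w',s['gripper_width'])
    print('tool R',Rm.round(3).tolist()); print('shift cm in tool',(Rm.T@(np.array(p)-s['ee_pos'])/10).round(2),'in target frame',(T.as_matrix().T@(np.array(p)-s['ee_pos'])/10).round(2),'turn',(Q.inv()*T).as_rotvec().round(3))
E
python3 -c "
from h import *; plan([435,152,222])"
```

```text
t 0.6 p [235.2 552.  222.7] F [0.9 0.2 0.2] w 87.89423765100581
tool R [[0.0, -0.92, 0.392], [0.0, 0.392, 0.92], [-1.0, 0.0, 0.0]]
shift cm in tool [  0.06 -34.06 -28.97] in target frame [  0.07 -21.29 -39.32] turn [-0.37  0.    0.  ]
```

Request:
servo_tool:
  targets:
    - [[1,0,0,0,-0.185,0,0],[1,0,0,0,-0.185,0,0],[1,0,-2.6,-4.8,0,0,0],[1,0,-2.6,-4.8,0,0,0],[1,0,-2.6,-4.8,0,0,0]]
  squeeze: 10

```text
t: 1.23
ee_pos: [310.0, 405.2, 221.0]
eef_rot: [-0.496, 0.504, 0.496, 0.503]
ft_force: [0.5, 0.2, 1.0]
gripper_width: 41.6
```

Request:
servo_tool:
  targets:
    - [[1,0,-2.6,-4.8,0,0,0],[1,0,-2.6,-4.8,0,0,0],[1,0,-2.6,-4.8,0,0,0],[1,0,-2.6,-4.8,0,0,0],[1,0,-2.0,-3.5,0,0,0]]

```text
t: 1.85
ee_pos: [433.4, 167.9, 222.4]
eef_rot: [-0.497, 0.503, 0.495, 0.505]
ft_force: [0.6, 0.8, -0.5]
gripper_width: 0.5
```

```bash
python3 -c "
from h import *; plan([445,151.6,27])
im,d=camera('wrist'); cv2.imwrite('pics/w1.png',im[...,::-1])"
```

```text
t 1.85 p [433.4 167.9 222.4] F [ 0.6  0.8 -0.5] w 0.5311230738536546
tool R [[0.003, -1.0, 0.015], [0.0, 0.015, 1.0], [-1.0, -0.003, 0.0]]
shift cm in tool [19.54 -1.13 -1.62] in target frame [19.54 -1.21 -1.59] turn [0.018 0.    0.003]
```

View pics/w1.png

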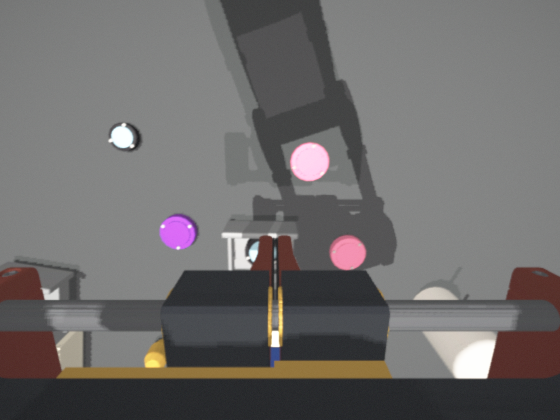

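Candidates (top image pixels): the pale lens in a black mount in the left tray at (200,232), pinks at (149,226) and (172,286), purple at (257,244), small spare at (282,304). The left tray holds the right one. The wrist view shows its plate at (262,228) with the lens just behind it.

Request:
servo_tool:
  targets:
    - [[1,3,-0.6,-0.8,0.018,0,0],[1,5,-0.6,-0.8,0,0,0],[1,5,0,0,0,0,0],[1,4,0,0,0,0,0],[1,2.3,0,0,0,0,0]]

```text
t: 2.52
ee_pos: [450.8, 146.3, 27.7]
eef_rot: [-0.492, 0.507, 0.486, 0.513]
ft_force: [1.1, 0.5, 0.0]
gripper_width: 0.5
```

```bash
python3 -c "
from h import *; plan([555,148,27])"
```

```text
t 2.525 p [450.8 146.3  27.7] F [1.1 0.5 0. ] w 0.5469176272336856
tool R [[0.012, -0.999, 0.042], [-0.0, 0.042, 0.999], [-1.0, -0.012, 0.0]]
shift cm in tool [  0.19 -10.4    0.61] in target frame [  0.07 -10.41   0.52] turn [-0.009  0.     0.012]
```

Request:
servo_tool:
  targets:
    - [[1,0,0,0.5,-0.009,0,0.012],[1,0,-0.6,0,0,0,0],[1,0,-0.6,0,0,0,0],[1,0,-0.6,0,0,0,0],[1,0,-0.6,0,0,0,0]]

```text
t: 3.15
ee_pos: [477.0, 151.6, 29.9]
eef_rot: [-0.492, 0.507, 0.492, 0.508]
ft_force: [-1.6, 0.6, -2.2]
gripper_width: 0.5
```

Request:
servo_tool:
  targets:
    - [[1,0,-0.8,0,0,0,0],[1,0,-0.8,0,0,0,0],[1,0,-0.8,0,0,0,0],[1,0,-0.8,0,0,0,0],[1,0,-0.8,0,0,0,0]]

```text
t: 3.78
ee_pos: [519.1, 150.2, 30.0]
eef_rot: [-0.492, 0.508, 0.492, 0.508]
ft_force: [-2.4, 1.0, 1.4]
gripper_width: 0.5
```

Run:
```python
from h import *; plan([555,148,27])
im,d=camera('top'); P=cloud('top',d,camera_model('top'));h=P[...,2];x=P[...,0];y=P[...,1]
q=P[(h>50)&(h<59)&(x>470)&(x<572)&(y>95)&(y<205)];print(np.percentile(q[:,0],[2,20,50,80,98]))
cv2.imwrite('pics/t3.png',cv2.resize(im[130:340,100:300],None,fx=2.5,fy=2.5)[...,::-1])
```

```text
t 3.775 p [519.1 150.2  30. ] F [-2.4  1.   1.4] w 0.4799888494503178
tool R [[-0.001, -0.999, 0.032], [0.001, 0.032, 0.999], [-1.0, 0.001, 0.001]]
shift cm in tool [ 0.29 -3.59 -0.1 ] in target frame [ 0.3  -3.59 -0.1 ] turn [ 0.001  0.001 -0.001]
[529.62777682 529.93057311 533.40575454 535.47966371 536.96454513]
```

View pics/t3.png

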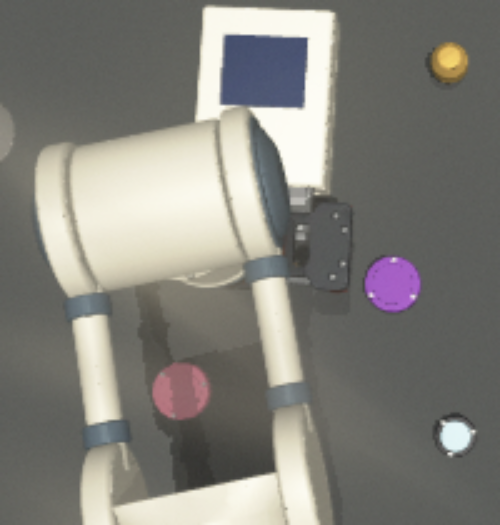

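The arm hides much of the tray. The plate face is at x≈529, 10 mm ahead of the TCP, so travel is about 46 mm. The stop should come at TCP x≈556.

Request:
servo_tool:
  targets:
    - [[1,0,-0.8,0,0,0,0],[1,0,-0.8,0,0,0,0],[1,0,-0.7,0,0,0,0],[1,0,-0.6,0,0,0,0]]

```text
t: 4.32
ee_pos: [550.4, 149.1, 29.9]
eef_rot: [-0.491, 0.508, 0.492, 0.508]
ft_force: [-5.3, 0.7, 2.6]
gripper_width: 0.2
```

Request:
servo_tool:
  targets:
    - [[1,0,-0.3,0,0,0,0],[1,0,-0.3,0,0,0,0]]

```text
t: 4.58
ee_pos: [555.1, 149.0, 29.9]
eef_rot: [-0.49, 0.509, 0.494, 0.506]
ft_force: [-18.3, -0.4, 10.1]
gripper_width: 0.7
```

Force jumped to 18 N, so this is the stop. Backing off.

Request:
servo_tool:
  targets:
    - [[1,0,0.8,0,0,0,0],[1,0,1.5,0,0,0,0],[1,0,3,0,0,0,0],[1,0,4,0,0,0,0],[1,-4,4,0,0,0,0]]

```text
t: 5.2
ee_pos: [421.3, 152.4, 68.1]
eef_rot: [-0.491, 0.509, 0.492, 0.507]
ft_force: [0.3, 0.8, 0.9]
gripper_width: 0.2
```

Request:
servo_tool:
  targets:
    - [[1,-5,0,3,0,0,0],[1,-5,0,5,0,0,0],[1,-5,0,5,0,0,0],[1,0,0,5,0,0,0],[1,0,0,5,0,0,0]]

```text
t: 5.82
ee_pos: [430.2, 375.1, 217.0]
eef_rot: [-0.492, 0.503, 0.488, 0.516]
ft_force: [0.9, -0.3, 0.1]
gripper_width: 0.7
```

Run:
```python
from h import *; plan([555,148,27])
im,d=camera('top'); P=cloud('top',d,camera_model('top'));h=P[...,2];x=P[...,0];y=P[...,1]
q=P[(h>48)&(h<59)&(x>440)&(x<571)&(y>95)&(y<205)];print(len(q),q.mean(0),np.percentile(q[:,0],[2,50,98]))
e=P[(h>48)&(h<59)&(x>440)&(x<640)&(y>-260)&(y<-80)];print('empty',len(e),e.mean(0))
d0=np.load('top.npz')['d'];P=cloud('top',d0,camera_model('top'));h=P[...,2];x=P[...,0];y=P[...,1]
e=P[(h>48)&(h<59)&(x>440)&(x<640)&(y>-260)&(y<-80)];print('empty before',len(e),e.mean(0))
t=cv2.resize(im[130:340,100:300],None,fx=2,fy=2)
s,_=camera('scene'); t2=cv2.resize(s[150:290,260:440],(540,420))
cv2.imwrite('pics/t4.png',np.hstack([t[:, :260],t2])[...,::-1])
```

```text
t 5.825 p [430.2 375.1 217. ] F [ 0.9 -0.3  0.1] w 0.7054178034913315
tool R [[0.017, -0.999, 0.039], [0.008, 0.039, 0.999], [-1.0, -0.016, 0.009]]
shift cm in tool [ 19.02 -13.05 -22.37] in target frame [ 19.   -13.22 -22.29] turn [-0.006  0.009  0.016]
175 [561.6647802  146.63904662  55.443454  ] [556.89377056 561.86281954 566.23366935]
empty 217 [ 563.46449088 -171.06526871   55.44644759]
empty before 217 [ 561.73006979 -169.8115839    55.24396951]
```

View pics/t4.png

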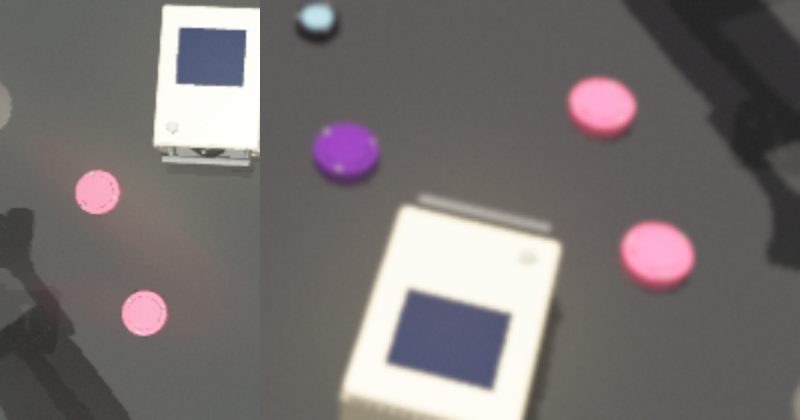

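The plate now stands just clear of the housing at (206,160) and the dark rim of the lens shows in the gap at (208,152). I'll wait a second, measure once more and then hand in.

Request:
servo_tool:
  targets:
    - [[1,0,0,0,0,0,0],[1,0,0,0,0,0,0],[1,0,0,0,0,0,0],[1,0,0,0,0,0,0],[1,0,0,0,0,0,0]]

```text
t: 6.55
ee_pos: [430.6, 374.7, 216.2]
eef_rot: [-0.492, 0.503, 0.488, 0.516]
ft_force: [-0.9, 1.0, -0.4]
gripper_width: 0.2
```

Run:
```python
from h import *
im,d=camera('top'); P=cloud('top',d,camera_model('top'));h=P[...,2];x=P[...,0];y=P[...,1]
q=P[(h>48)&(h<59)&(x>440)&(x<571)&(y>95)&(y<205)];tr=q.mean(0)[0]-487
g=P[(h>24)&(h<40)&(x>558)&(x<580)&(y>110)&(y<190)];print('travel',tr,'gap pts at lens height',len(g),g.mean(0) if len(g) else '')
print(get_state()['ft_force'])
if 68<tr<79 and len(g)>3: sign_off(); print('signed')
```

```text
travel 74.54949617592604 gap pts at lens height 82 [570.91250211 156.71993511  31.85982498]
[ 0.12259197 -0.17358335 -0.21493942]
the job is handed in; nothing more can be done
signed
```

The loaded tray (left unit) is pushed in and latched with the lens still in it, and I handed the job in at about 6.6 s. I pushed it with the shut fingers until the force rose to about 18 N at the stop, then backed the arm well clear.

**Latch:** two top-camera measurements about 0.7 s apart put the tray's travel at about 74.6 mm. That is within the allowed 68 to 77.5 mm, though about 2.5 mm above the nominal 72 mm, which is about the calibration error. It was not creeping out.

**Lens:** the top camera shows its rim in the gap behind the plate, at the right height (about 32 mm). I could only see part of it, so its exact position in the pocket is inferred.

**Empty tray:** it did not move beyond measurement noise (about 2 mm).

**Arm:** it was touching nothing, with the wrist force near zero.

No check failed.

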